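Eject a battery from the bench tester and stop it with a finger

ROBOT

A 6-joint arm with a two-finger parallel gripper is mounted at the origin on a cart in front of the work surface, level with it; the furniture and walls round the work are solid. World frame = base frame: x ahead of the robot, y to its left, z up, the work surface at z = 0. Lengths are in m, angles in degrees, forces in N, time in s.
With the tool pointing down it reaches from about 0.3 to 0.75 m from the base axis. Payload 8.5 kg.
Tool frame: the origin (TCP) lies at the very end of the fingers, on their centre line; the grasp point (between the pads) lies 19 mm behind it; z points along the fingers, y is the line along which they close (so a half turn about z gives the same grasp; the last joint's range is limited). The gripper opens to 85 mm and grips with 20 to 120 N. Pads are 22 mm wide; open, the fingers measure 114 mm over their backs; the gripper's body (76 mm by 85 mm) begins 54 mm behind the grasp point. The pads swing forward as they close: fully open they stand 13 mm farther back than shut.
Start: joints at [56.018, 21.807, 74.336, -0, 83.858, -12.336], TCP at [0.203, 0.511, 0.231] pointing down, gripper open.
Joint ranges: [-178.18, 178.18], [-50.72, 133.34], [12.68, 142.11], [-81.47, 261.47], [9.98, 163.14], [-165.26, 165.26]. Speed limits (degrees/s): [136.94, 136.94, 180, 180, 180, 180].

INTERFACE

Orientations are given as a 3x3 rotation matrix whose columns are the frame's x, y, z axes.
In Python, from rig import * gives the robot as it stands. The module is installed in compiled form; this text tells all that it offers.
- The arm moves only by the shell command python3 -m pendant 'ROWS' [OPENING] [FORCE]. ROWS is JSON, a list of rows, each a list of 2 entries, a list of its own where there are three numbers: the shift along the tool's x, y, z as a fraction of full scale, then the turn, a rotation vector about the tool's x, y, z as a fraction of full scale. A call has 1 to 8 rows; each row shifts and turns the commanded pose from where the row before left it, along the tool's axes as they then stand; what a row does not reach is not made up. Full scale, the value 1, is 40 mm for a shift and 5 degrees for a turn. A row lasts 1/8 s, in which the tool goes at most 62.5 mm and 10.7 degrees, less where a joint would pass 70% of its speed; a pose out of reach is approached as far as the arm can. A call with a number of a shift or a turn outside -1 to 1 is refused whole. A call with a gripper value outside its range is refused whole. OPENING is the opening, from 0 (shut) to 1 (fully open), set as the call begins (- or left out, the last holds). The fingers move at their own pace and stop on an object; FORCE is the grip in N (left out, the last holds). Time passes only in rows, so rows that do not move let the fingers close. It gives the time, the measured TCP pose, the force, the opening and the grip force at its end, in the units of the state.
- observe(): the state, without advancing time (a new reading comes with each control period).
- get_image(name): name is "scene" or "top" or "wrist"; returns a dict with "img" (480x640x3 uint8, blue, green, red), "range_z" (480x640 float32, m along the optical axis (not along the pixel's ray), 0 where there is no reading), "camera_matrix" (3x3 intrinsics, pixels), "eye" and "rotation" of the camera in the world. Camera axes: x right, y down, z forward; pixel columns grow to the right and rows downward; lengths in m; the calibration is good to about 2 mm. A picture is of the moment at which its call begins.
- close_job(): hands the job in; it is judged then, once.
Trained networks look in the newest picture that a camera, given by its name, has taken for a name from the list of things; names that differ only in an ending like _2 or _b are one class to them, and where a whole thing is asked for, a point or a joint stands for the part that bears it (a point fixed in the world has none). Each returns a list of dicts, best first, with "conf" (0 to 1); they miss things now and then, are a little off and sometimes report something else, mostly with a low value. They report only what shows in the picture. A call takes as long as a camera call.
- regions_of(camera, query): "mask" (480x640 bool, what is visible of it).
- landmark_of(camera, query): "point" ([x, y, z] in m, in world coordinates, good to about 4 mm: a listed point, or the origin of a listed thing).
The state is a dict: "time_s": time; "q": joint angles; "qvel": joint speeds; "joint_efforts": joint torques, N m; "position": TCP position; "tool_rot": TCP orientation; "ft_force": force on the tool from outside, world axes, zero at the start; "wrist_torque": the same for the moment, N m; "grip_width": finger opening in m; "gripper_force": force on a finger pad.
Only numpy, scipy, OpenCV 4.12 (cv2) and the standard library are available. Lean on these libraries where they do the work, as an engineer would, in place of code of your own. Each camera call takes 0.05 s, during which the arm holds its last target. There are 200 camera calls.

TASK

Press the eject key of the battery tester down, and as the spring carriage pushes the battery along the trough, stop the battery with a fingertip in its way, when more than half of it has come past the gate but before it tips off the open end of the run-out (the second finger can already wait there while the first presses). Do not pick the battery up, and leave the things around the tester alone. Finish while still holding the battery back with the finger, the battery at rest in the trough.

Things in the scene. Friction and masses are not known exactly. Their poses are not given: they have to be found in the camera images.
- tester: low grey bench battery tester, fixed, z up, origin on the worktop; the battery travels along its +y in a trough on the line x = 0. Main block x -50 to 48, y -75 to 28 mm; its top, the deck, is 22 mm above the worktop. Thin cheeks (19 mm apart inside, outer faces x = +-13.5, tops 32 mm above the worktop) flank the trough from y -68 to 28 mm. Display housing, 33 mm high, at x 16 to 46, y -69 to 17 mm
- gate (a point): foot of the steel gate tooth in front of the battery: tester frame (0, 3, 22) mm; axes as the tester's. The tooth, 6 x 4 mm, stands 6 mm above the deck and goes down with the key
- runout (a point): middle of the open end edge of the run-out: tester frame (0, 50, 22) mm; axes as the tester's. The run-out is a bare flat tongue 36 mm wide, 22 mm high, without cheeks, from tester y 28 to 50 mm; a finger fits over it and beyond it. Past its end there is only the worktop, 22 mm lower
- key (a joint): eject key travel in m: 0 up, grows downward, 0.009 fully down. The gate frees the battery at about 0.006. It takes about 5 N, and stays where it is left (no return spring)
- key_top (a point): centre of the top of the eject key, a wide ribbed grey key beside the trough, on the side away from the display, 27 mm across the trough by 50 mm along it; centre at tester x -32.5, y -25 mm; its top is 34 mm above the worktop when up, 25 mm when down
- carriage (a joint): travel in m of the damped spring carriage behind the battery: 0 at the start, grows along tester +y to at most 0.103. Once the gate is down it pushes with about 3.5 N at about 15 mm/s, so that about 5 s after the release the battery tips off the end
- battery: AA-size battery, 16 mm diameter, 50 mm long, lying along the trough. Origin: middle of its length, at its underside, 23 mm above the worktop; own y along its length. At the start its middle is at tester y -25 mm (front face at y 0), its top about 38 mm above the worktop. It tips off the run-out when its middle passes tester y 50 mm
- vial: small clear glass vial, 19 mm diameter, 56 mm high, upright beside the tester; bystander. Origin under its middle
- marker: marker pen lying beside the tester, 17 x 135 x 16 mm, long along its own y; bystander. Origin at its underside's middle
- pencil: pencil lying beside the tester, 7 x 123 x 7 mm, long along its own y; bystander. Origin at its underside's middle
- tape_roll: roll of masking tape lying flat, 104 mm diameter, 25 mm high, behind the carriage end of the tester; bystander. Origin under its middle

How it is judged:
By the outcome, as a careful person would: the job done as asked, in the order asked, and still so for the second after the job is handed in, while the arm keeps its last pose, push and grip.
It also fails if it takes over 35 s, if anything falls off the work surface, if the arm or the gripper's body presses on something with over 40 N, if the wrist force passes 120 N, or if a joint passes its speed limit or range.

## Working session

There is one attempt and no reset: what is moved stays moved. The work goes in short steps, Python scripts to look and compute and a shell command to move; the robot and the scene stay as the last step left them, time stands still between calls to the robot, and variables do not carry over. Pictures are saved under pics/ and viewed, at most 10 in all, crops included, and the job is handed in when it is done.

```bash
mkdir -p pics; python3 - <<'E'
from rig import *
import cv2,numpy as np
s=observe();print(s['time_s'],s['position'],np.round(s['tool_rot'],3).tolist(),s['grip_width'],s['ft_force'])
ims=[]
for c in ("scene","top"):
    g=get_image(c);cv2.imwrite(f"pics/{c}1.png",g['img'])
    print(c,g['eye'])
    for n in ("gate","runout","key_top","battery","vial","marker","pencil","tape_roll","tester"):
        print(n,[(np.round(d['point'],4).tolist(),round(d['conf'],2)) for d in landmark_of(c,n)[:2]])
E
```

```text
0.0 [0.20271235 0.51095654 0.23070374] [[-0.929, 0.369, -0.001], [0.369, 0.929, -0.001], [0.0, -0.001, -1.0]] 0.0854165935404185 [-0.18992918  0.57972946 -0.14664746]
scene [-0.14894367 -0.43469002  0.41522768]
gate [([0.5352, -0.057, 0.0219], 0.74)]
runout [([0.5331, -0.0097, 0.0201], 0.95)]
key_top [([0.5011, -0.0896, 0.0342], 0.86)]
battery [([0.5352, -0.0848, 0.0256], 0.85)]
vial [([0.5408, -0.0618, -0.0013], 0.7), ([0.6116, -0.0877, 0.0031], 0.6)]
marker [([0.6146, 0.0182, 0.0027], 0.61)]
pencil [([0.4576, -0.0432, -0.0024], 0.89)]
tape_roll [([0.545, -0.2115, 0.0015], 0.62)]
tester [([0.5385, -0.064, -0.001], 0.93)]
top [ 0.38635137 -0.02184817  0.89140911]
gate [([0.5371, -0.055, 0.0209], 0.69)]
runout [([0.5348, -0.0107, 0.0194], 0.9)]
key_top [([0.5061, -0.09, 0.0344], 0.95), ([0.4607, -0.0434, 0.0001], 0.72)]
battery [([0.5422, -0.0849, 0.0201], 0.79)]
vial [([0.6117, -0.089, 0.0015], 0.55)]
marker [([0.6102, 0.0153, 0.0023], 0.9)]
pencil [([0.4566, -0.042, -0.0001], 0.59)]
tape_roll []
tester [([0.5389, -0.0649, 0.0012], 0.78)]
```

View pics/top1.png

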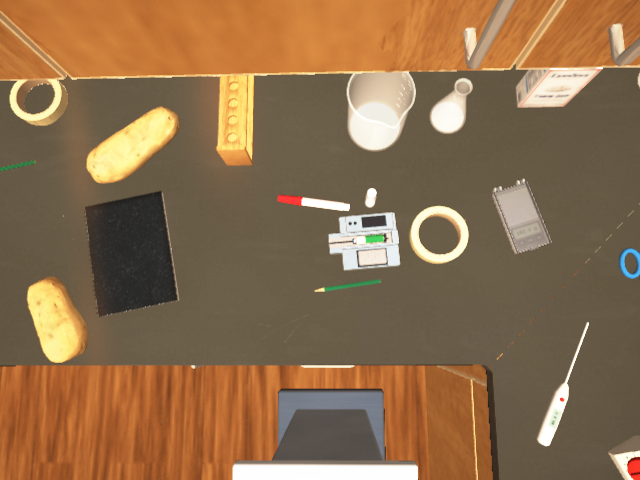

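View pics/scene1.png

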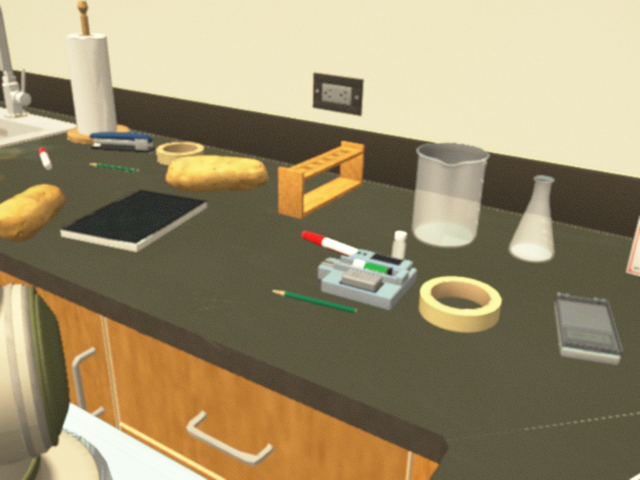

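The top picture shows the tester at about (365,242), with its run-out pointing left (world +y) and the key below the battery at (372,257). The tape roll is at its right, the vial at (371,197), the marker above left and the pencil below. The scene picture agrees. The plan is to straddle: one finger on the key, the other over the run-out.

```bash
cat > h.py <<'E'
import numpy as np
def fit(pts):
    L={'gate':(0,3),'runout':(0,50),'key_top':(-32.5,-25),'battery':(0,-25),'tester':(0,0)}
    A=np.array([L[n] for n,_ in pts])/1000.;B=np.array([p[:2] for _,p in pts])
    a=A-A.mean(0);b=B-B.mean(0)
    th=np.arctan2((a[:,0]*b[:,1]-a[:,1]*b[:,0]).sum(),(a*b).sum())
    R=np.array([[np.cos(th),-np.sin(th)],[np.sin(th),np.cos(th)]])
    t=B.mean(0)-R@A.mean(0); return th,R,t,(A@R.T+t-B)*1000
def plan(th,R,t,s,press=(-32,-30),stop=(0,55)):
    p=np.array(press)/1000;q=np.array(stop)/1000
    m=R@((p+q)/2)+t;d=R@(q-p);
    T=np.array(s['tool_rot']);yaw=np.degrees(np.arctan2(d[1],d[0])-np.arctan2(T[1,1],T[0,1]))
    print('yaw',np.degrees(th),'origin',t,'target',m,'dist',np.linalg.norm(d),'turn world z',yaw)
    dw=np.r_[m,s['position'][2]]-s['position'];print('shift tool mm now',T.T@dw*1000)
E
python3 - <<'E'
from h import *
from rig import observe
P=[('gate',(.5352,-.057)),('runout',(.5331,-.0097)),('key_top',(.5011,-.0896)),('battery',(.5352,-.0848)),('tester',(.5385,-.064)),
('gate',(.5371,-.055)),('runout',(.5348,-.0107)),('key_top',(.5061,-.09)),('battery',(.5422,-.0849)),('tester',(.5389,-.0649))]
th,R,t,r=fit(P);print(r.round(1).tolist());plan(th,R,t,observe())
E
```

```text
[[1.4, -1.3], [0.7, -1.7], [4.7, 1.5], [3.0, -1.4], [-1.8, 2.7], [-0.5, -3.3], [-1.0, -0.7], [-0.3, 1.9], [-4.0, -1.3], [-2.2, 3.6]]
yaw 3.337982298886667 origin [ 0.53674391 -0.06128051] target [ 0.52004323 -0.04973333] dist 0.09082400563727631 turn world z 4.354035284967786
shift tool mm now [-5.01704973e+02 -4.04378321e+02  1.84036042e-05]
```

```bash
python3 -m pendant '[[[-0.95,-0.77,0],[0,0,0]],[[-0.95,-0.77,0],[0,0,0]],[[-0.95,-0.77,0],[0,0,0]],[[-0.95,-0.77,0],[0,0,0]],[[-0.95,-0.77,0],[0,0,0]],[[-0.95,-0.77,0],[0,0,0]],[[-0.95,-0.77,0],[0,0,0]],[[-0.95,-0.77,0],[0,0,0]]]' 0.89
python3 -m pendant '[[[-0.95,-0.77,0],[0,0,0]],[[-0.95,-0.77,0],[0,0,0]],[[-0.95,-0.77,0],[0,0,0]],[[-0.95,-0.77,0],[0,0,0]],[[0,0,0.8],[0,0,-0.87]],[[0,0,0],[0,0,0]]]'
python3 - <<'E'
from h import *
from rig import *
import cv2
s=observe();g=get_image("wrist");cv2.imwrite("pics/w1.png",g['img'])
print(s['position'],np.round(s['tool_rot'],3).tolist(),s['grip_width'])
P=[]
for n in ("gate","runout","key_top","battery","tester"):
    d=landmark_of("wrist",n)[:1]
    if d and d[0]['conf']>.5: P.append((n,d[0]['point']));print(n,d[0]['point'].round(4) if hasattr(d[0]['point'],'round') else d[0]['point'],d[0]['conf'])
if len(P)>1:
    th,R,t,r=fit(P);print(r.round(1).tolist());plan(th,R,t,s)
E
```

```text
time_s: 2.0
position: [0.3952, 0.1686, 0.2315]
tool_rot: [[-0.929, 0.369, 0.001], [0.369, 0.929, 0.0], [-0.001, 0.0, -1.0]]
ft_force: [-0.1, -0.0, -0.3]
grip_width: 0.0762
gripper_force: 0.0
time_s: 2.75
position: [0.4894, -0.0006, 0.1978]
tool_rot: [[-0.954, 0.299, -0.004], [0.299, 0.954, 0.001], [0.005, -0.0, -1.0]]
ft_force: [-0.0, 0.1, -0.3]
grip_width: 0.0762
gripper_force: 0.0
[ 0.4894393  -0.00064992  0.19782152] [[-0.954, 0.299, -0.004], [0.299, 0.954, 0.001], [0.005, -0.0, -1.0]] 0.07622704524657874
gate [0.538, -0.061, 0.0242] 0.66
runout [0.5333, -0.0173, 0.0216] 0.58
key_top [0.5029, -0.0882, 0.0369] 0.94
battery [0.5429, -0.0845, 0.0218] 0.76
tester [0.5325, -0.0596, -0.002] 0.73
[[-1.8, 1.7], [-0.3, 4.9], [2.9, -1.3], [-4.7, -2.7], [3.9, -2.7]]
yaw 4.003900620189795 origin [ 0.53644603 -0.06226468] target [ 0.51961228 -0.05091238] dist 0.0908240056372763 turn world z 0.7521727613841608
shift tool mm now [-43.8075244  -38.95622114  -0.19107092]
```

View pics/w1.png

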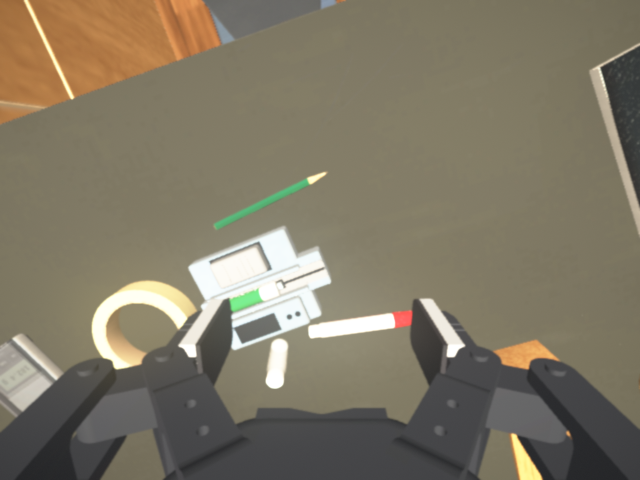

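The wrist picture shows the tester at (260,285), the key at (240,265) and the run-out tip at (318,270). This is consistent with the earlier fit, so I move over it and descend to a safe height.

```bash
python3 -m pendant '[[[-0.55,-0.48,0],[0,0,-0.07]],[[-0.55,-0.48,0],[0,0,0]],[[0,0,0.8],[0,0,0]],[[0,0,0.8],[0,0,0]],[[0,0,0.8],[0,0,0]],[[0,0,0.8],[0,0,0]],[[0,0,0],[0,0,0]],[[0,0,0],[0,0,0]]]'
python3 - <<'E'
from h import *
from rig import *
import cv2
s=observe();g=get_image("wrist");cv2.imwrite("pics/w2.png",g['img'])
t=get_image("top");cv2.imwrite("pics/t2.png",cv2.resize(t['img'][180:300,290:450],(800,600),interpolation=cv2.INTER_CUBIC))
print(s['position'],np.round(s['tool_rot'],3).tolist())
th=np.radians(3.6);R=np.array([[np.cos(th),-np.sin(th)],[np.sin(th),np.cos(th)]])
plan(th,R,np.array([.5366,-.0617]),s)
E
```

```text
time_s: 4.05
position: [0.5219, -0.0503, 0.0728]
tool_rot: [[-0.957, 0.291, 0.002], [0.291, 0.957, -0.001], [-0.002, -0.0, -1.0]]
ft_force: [0.9, 0.2, -0.1]
grip_width: 0.0759
gripper_force: 0.0
[ 0.52191897 -0.05027429  0.07276755] [[-0.957, 0.291, 0.002], [0.291, 0.957, -0.001], [-0.002, -0.0, -1.0]]
yaw 3.6 origin [ 0.5366 -0.0617] target [ 0.51984669 -0.05022931] dist 0.09082400563727631 turn world z -0.09245898972946484
shift tool mm now [ 1.99548852 -0.56068222 -0.00446498]
```

View pics/w2.png

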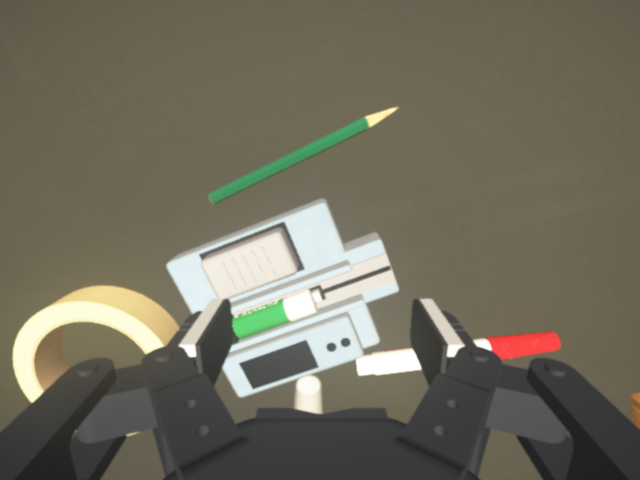

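View pics/t2.png

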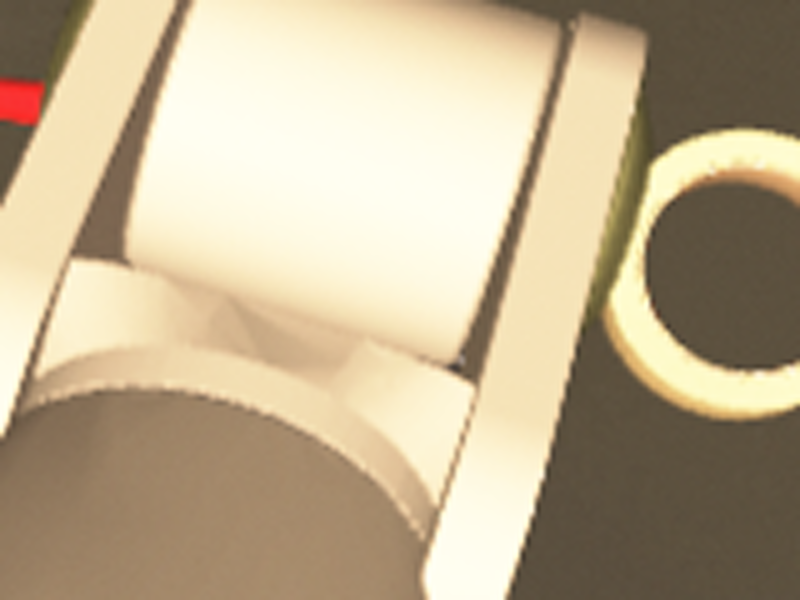

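The wrist picture shows the key at about (250,265), the end edge of the run-out near (390,265), the gate at (318,294), and the fingertips near (205,330) and (435,330). The top view is blocked by the arm. I check the fit and the fingertips by projecting them into the wrist image.

```bash
python3 - <<'E'
from h import *
from rig import *
import cv2
s=observe();g=get_image("wrist")
K=np.array(g['camera_matrix']);E=np.array(g['eye']);C=np.array(g['rotation']);Z=g['range_z']
def px(p):
    c=C.T@(np.array(p)-E);u=K@c;return (u[:2]/u[2]).round(0),c[2].round(3)
def w(u,v):
    z=np.median(Z[v-1:v+2,u-1:u+2]);return E+C@(np.linalg.inv(K)@[u,v,1]*z)
th=np.radians(3.6);R=np.array([[np.cos(th),-np.sin(th)],[np.sin(th),np.cos(th)]]);t=np.array([.5366,-.0617])
for n,p in dict(key=(-32.5,-25,34),runL=(-18,50,22),runR=(18,50,22),gate=(0,3,28)).items():
    print(n,px(np.r_[R@(np.array(p[:2])/1000)+t,p[2]/1000]))
T=np.array(s['tool_rot'])
for p in [(y,z) for y in(-38,-52,38,52) for z in (0,-11)]: print(p,px(s['position']+T@np.r_[0,p]/1000))
for uv in [(383,238),(395,288),(321,202),(252,262),(203,258),(288,232),(299,268),(215,298),(232,305),(415,305),(440,300),(412,338),(420,302)]:
    q=w(*uv); print(uv,(1000*q).round(1),'tester',(1000*R.T@(q[:2]-t)).round(1),'tool',(1000*T.T@(q-s['position'])).round(1))
E
```

```text
key (array([246., 267.]), np.float64(0.193))
runL (array([380., 239.]), np.float64(0.201))
runR (array([398., 293.]), np.float64(0.21))
gate (array([314., 297.]), np.float64(0.204))
(-38, 0) (array([236., 306.]), np.float64(0.157))
(-38, -11) (array([230., 318.]), np.float64(0.146))
(-52, 0) (array([205., 306.]), np.float64(0.157))
(-52, -11) (array([197., 318.]), np.float64(0.146))
(38, 0) (array([405., 306.]), np.float64(0.157))
(38, -11) (array([411., 318.]), np.float64(0.146))
(52, 0) (array([436., 306.]), np.float64(0.157))
(52, -11) (array([445., 318.]), np.float64(0.146))
(383, 238) [ 5.224e+02 -8.700e+00 -3.000e-01] tester [-10.8  53.7] tool [11.8 40.  73.1]
(395, 288) [547.7 -11.5  21.9] tester [14.3 49.4] tool [-13.3  44.7  51. ]
(321, 202) [485.6 -39.1  18.4] tester [-49.5  25.8] tool [38.2  0.2 54.4]
(252, 262) [503.7 -84.2  34.4] tester [-34.2 -20.4] tool [  7.6 -37.7  38.4]
(203, 258) [ 496.4 -114.5   22. ] tester [-43.4 -50.2] tool [  5.8 -68.8  50.8]
(288, 232) [495.9 -61.9  22.6] tester [-40.6   2.3] tool [ 21.6 -18.6  50.2]
(299, 268) [518.4 -62.6  23. ] tester [-18.2   0.3] tool [ -0.1 -12.7  49.8]
(215, 298) [ 522.3 -117.3   22.1] tester [-17.8 -54.6] tool [-19.7 -63.9  50.8]
(232, 305) [ 527.3 -106.7   28. ] tester [-12.1 -44.4] tool [-21.5 -52.4  44.9]
(415, 305) [526.1 -11.4  86.2] tester [-7.3 50.8] tool [  7.2  38.4 -13.4]
(440, 300) [5.757e+02 1.750e+01 1.000e-01] tester [44.  76.6] tool [-31.5  80.6  72.8]
(412, 338) [541.  -15.9  85.7] tester [ 7.3 45.4] tool [ -8.3  38.5 -12.9]
(420, 302) [523.6  -9.7  89.5] tester [-9.7 52.7] tool [ 10.2  39.3 -16.7]
```

The fit holds to about 2 mm. I trim 2 mm and descend to just above the key.

```bash
python3 -m pendant '[[[0.05,0,0.5],[0,0,0]],[[0,0,0.5],[0,0,0]],[[0,0,0],[0,0,0]]]'
python3 -m pendant '[[[0,0,0.1],[0,0,0]],[[0,0,0],[0,0,0]]]'
python3 -m pendant '[[[0,0,0.1],[0,0,0]],[[0,0,0],[0,0,0]]]'
```

```text
time_s: 4.58
position: [0.5189, -0.0495, 0.0311]
tool_rot: [[-0.957, 0.291, -0.001], [0.291, 0.957, 0.0], [0.001, 0.0, -1.0]]
ft_force: [1.0, -0.5, 0.2]
grip_width: 0.0763
gripper_force: 0.0
time_s: 4.82
position: [0.5195, -0.0497, 0.0279]
tool_rot: [[-0.957, 0.291, 0.001], [0.291, 0.957, -0.0], [-0.001, -0.0, -1.0]]
ft_force: [0.3, -0.1, 0.3]
grip_width: 0.0763
gripper_force: 0.0
time_s: 5.08
position: [0.5194, -0.0497, 0.0234]
tool_rot: [[-0.957, 0.291, 0.001], [0.291, 0.957, -0.0], [-0.001, -0.0, -1.0]]
ft_force: [0.6, -0.1, 0.6]
grip_width: 0.0761
gripper_force: 0.5
```

```bash
python3 -m pendant '[[[0,0,0.06],[0,0,0]],[[0,0,0],[0,0,0]]]'
python3 -m pendant '[[[0,0,0.06],[0,0,0]],[[0,0,0],[0,0,0]]]'
```

```text
time_s: 5.32
position: [0.5194, -0.0497, 0.021]
tool_rot: [[-0.957, 0.291, 0.001], [0.291, 0.957, -0.0], [-0.001, -0.0, -1.0]]
ft_force: [1.5, -0.1, 2.1]
grip_width: 0.0761
gripper_force: 1.0
time_s: 5.58
position: [0.5193, -0.0496, 0.0183]
tool_rot: [[-0.957, 0.291, 0.0], [0.291, 0.957, -0.0], [-0.0, 0.0, -1.0]]
ft_force: [2.3, -1.0, 1.9]
grip_width: 0.0761
gripper_force: 0.7
```

```bash
python3 - <<'E'
from rig import *
import cv2
g=get_image("scene");cv2.imwrite("pics/s3.png",cv2.resize(g['img'][210:330,290:450],(800,600),interpolation=cv2.INTER_CUBIC))
E
```

```text
(no output)
```

View pics/s3.png

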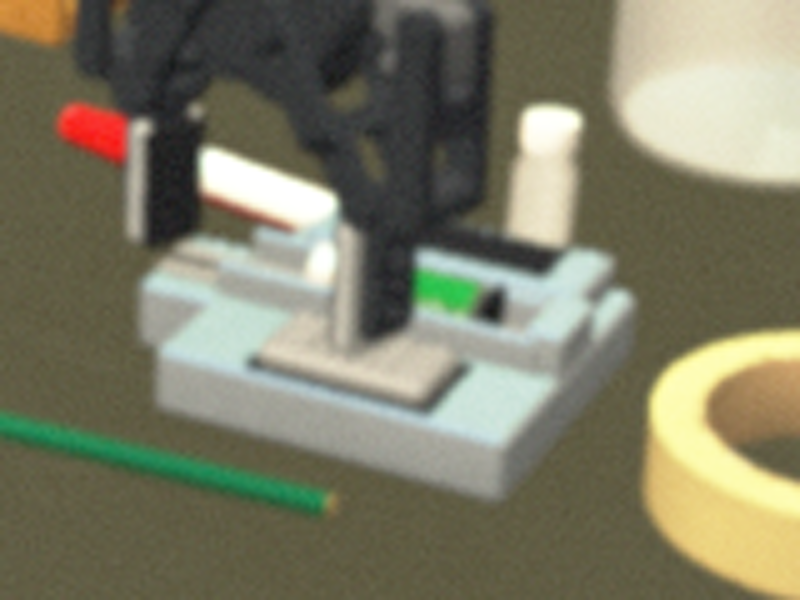

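The key finger at (370,330) stands on the key, which has begun to sink. The second finger at (160,200) waits over the run-out end. I press on.

```bash
python3 -m pendant '[[[0,0,0.06],[0,0,0]],[[0,0,0],[0,0,0]]]'
python3 -m pendant '[[[0,0,0.04],[0,0,0]],[[0,0,0],[0,0,0]]]'
python3 - <<'E'
from rig import *
for c in("scene","wrist"):
    get_image(c);print([(d['point'],d['conf']) for n in("battery","key_top") for d in landmark_of(c,n)[:1]])
E
```

```text
time_s: 5.88
position: [0.519, -0.0495, 0.0158]
tool_rot: [[-0.957, 0.292, -0.001], [0.292, 0.957, 0.0], [0.001, 0.0, -1.0]]
ft_force: [0.3, -1.0, 1.7]
grip_width: 0.0758
gripper_force: 0.2
time_s: 6.12
position: [0.519, -0.0495, 0.0152]
tool_rot: [[-0.957, 0.291, -0.0], [0.291, 0.957, -0.0], [-0.0, -0.0, -1.0]]
ft_force: [-2.2, 0.9, 11.4]
grip_width: 0.0763
gripper_force: 5.8
[([0.5402, -0.075, 0.0234], 0.51), ([0.5056, -0.0913, 0.021], 0.53)]
[([0.5378, -0.0725, 0.0208], 0.83), ([0.5054, -0.0893, 0.0263], 0.61)]
```

The key has bottomed and the battery is moving. I wait for it to arrive.

```bash
for i in 1 2 3; do python3 -m pendant '[[[0,0,0],[0,0,0]],[[0,0,0],[0,0,0]],[[0,0,0],[0,0,0]],[[0,0,0],[0,0,0]],[[0,0,0],[0,0,0]],[[0,0,0],[0,0,0]],[[0,0,0],[0,0,0]],[[0,0,0],[0,0,0]]]' | grep -E 'time|force|width|posi'
python3 - <<'E'
from rig import *
get_image("wrist");print([(d['point'],d['conf']) for d in landmark_of("wrist","battery")[:1]])
E
done
```

```text
time_s: 7.42
position: [0.519, -0.0496, 0.0152]
ft_force: [-2.6, 0.3, 11.7]
grip_width: 0.0758
gripper_force: 5.7
[([0.5377, -0.0532, 0.0183], 0.68)]
time_s: 8.52
position: [0.519, -0.0495, 0.0153]
ft_force: [-2.5, 1.8, 11.9]
grip_width: 0.076
gripper_force: 7.4
[([0.5368, -0.0391, 0.0181], 0.56)]
time_s: 9.62
position: [0.519, -0.0495, 0.0152]
ft_force: [-2.9, 1.5, 12.0]
grip_width: 0.0761
gripper_force: 7.4
[([0.5357, -0.0416, 0.0217], 0.75)]
```

The battery has stopped: its middle is at world y of about -0.040, which is tester y of about 21. I check the picture.

```bash
python3 - <<'E'
from rig import *
import cv2
g=get_image("scene");a=cv2.resize(g['img'][210:330,290:450],(560,420),interpolation=cv2.INTER_CUBIC)
cv2.imwrite("pics/s4.png",a);w=get_image("wrist");cv2.imwrite("pics/w4.png",w['img'])
print(landmark_of("scene","battery")[:1])
E
```

```text
[{'point': [0.5316, -0.0417, 0.0275], 'conf': 0.56}]
```

View pics/s4.png

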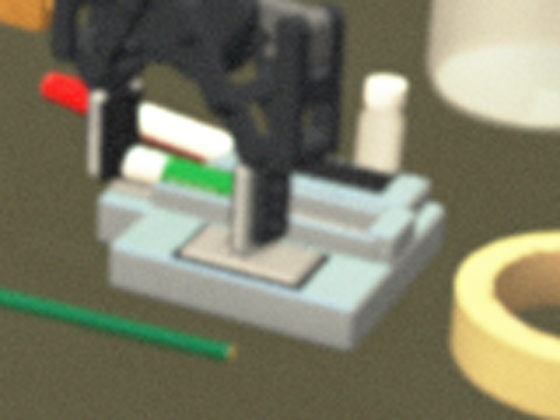

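View pics/w4.png

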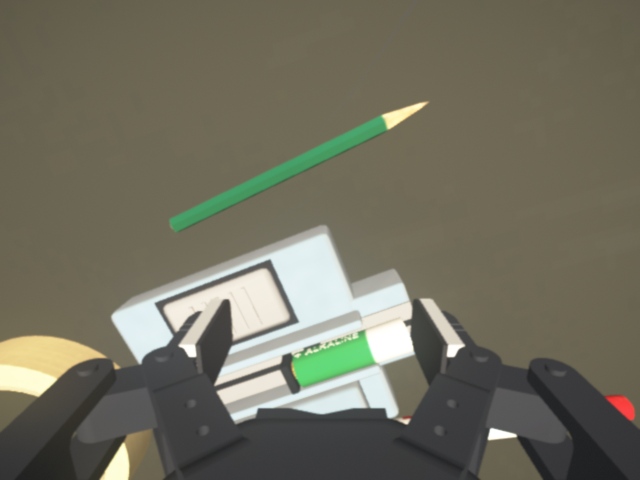

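The battery lies in the trough with its white end at (405,340), against the finger pad at (425,340). The carriage is behind it, the key is flush, and the bystanders have not moved.

```bash
python3 -c "
from rig import *
print(close_job())"
```

```text
the job is handed in; nothing more can be done
None
```

The eject key is fully down, and the second finger holds the battery at rest in the trough with its middle about 18 mm past the gate and nearly 30 mm short of tipping off; the job is handed in and I got no verdict back.

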